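# Slide the bottle crate home into its dock

### The job

Push the heavy bottle crate along the worktop into the low aluminium dock, until its base board sits against the back stop and square to it between the side rails. Push it down low, on the edge of its base board only, so that it slides and does not tip: do not lift it, and do not press on the box or the bottles above the board. Leave everything else on the worktop where it stands.

Things in the scene. Friction and masses are not known exactly. Their poses are not given: they have to be found in the camera images.
- crate: the bottle crate, loose: a flat grey base board 154 (its x) x 234 (its y) x 32 mm high, on which stands an open slatted box with two tall full bottles, see crate_box. Origin at the centre of the board's underside, z up; the long faces of the board look along its -x (towards the robot) and +x. The whole weighs about 1.2 kg (1.0 to 1.5), slides on the worktop at about 5 to 15 N, and tips if it is pushed more than about 100 mm above the worktop
- crate_box: the box on the base board, fixed to it: 90 (x) x 174 (y) mm, 120 mm high, with two silver bottles fixed in it that reach 296 mm above the worktop; origin at the centre of the box's underside, 32 mm above the crate's origin, same axes. The board sticks out 32 mm beyond the box at front and back and 30 mm at each side. Not to be pushed on
- dock: the dock, fixed to the worktop: a low U of aluminium angle 26 mm high, open towards the robot (its -x), origin on the worktop where the crate's origin lies when the crate is home and centred, its +x the way in, z up. The face of the back stop lies at x = +77 mm; the side rails' inner faces at y = +-127 mm (10 mm of play each side) run from x = 0 to the stop; in front of them flared lead-ins widen to y = +-142 mm at x = -43 mm. The crate may stand either way round
- red_jar: loose white jar with a screw cap, 52 mm across, 60 mm high, standing just outside the dock's left (+y) rail; origin at the centre of its underside. Bystander
- yellow_vial: loose clear vial with a ribbed cap, 45 mm across, 80 mm high, standing just outside the dock's right (-y) rail; origin at the centre of its underside. Bystander
- pocket_meter: loose dark hand-held meter lying flat, 150 x 68 x 32 mm, to the left of the crate; origin at the centre of its underside. Bystander
- brick: loose black power brick, 120 x 66 x 38 mm, to the right of the crate; origin at the centre of its underside. Bystander
- tape: loose roll of tape lying flat, 88 mm across, 24 mm high, to the right; origin at the centre of its underside. Bystander
- beaker: loose clear plastic beaker, 90 mm across, 104 mm high, to the left; origin at the centre of its underside. Bystander

How it is judged:
By the outcome, as a careful person would: the job done as asked, in the order asked, and still so for the second after the job is handed in, with the robot touching nothing.
It also fails if it takes over 67 s, if anything falls off the work surface, if the arm or the gripper's body presses on something with over 40 N, if the wrist force passes 120 N, or if a joint passes its speed limit or range.

### The arm

A 6-joint arm with a two-finger parallel gripper is mounted at the origin on a cart in front of the work surface, level with it; the furniture and walls round the work are solid. World frame = base frame: x ahead of the robot, y to its left, z up, the work surface at z = 0. Lengths are in mm, angles in degrees, forces in N, time in s.
With the tool pointing down it reaches from about 300 to 850 mm from the base axis. Payload 4.2 kg.
Tool frame: the origin (TCP) lies midway between the tips of the shut fingers; the grasp point (between the pads) lies 19 mm behind it (env.hold_point_z is the z of the grasp point in the tool frame, in mm); z points along the fingers, y is the direction in which the jaws open and shut (so a half turn about z gives the same grasp; the last joint's range is limited). The gripper opens to 91 mm and grips with 3 to 60 N. Pads are 32 mm wide; open, the fingers measure 118 mm over their backs; the gripper's body (76 mm by 178 mm) begins 60 mm behind the grasp point.
Start: joints at [64.343, 18.312, 89.639, -0, 72.044, -1.146], TCP at [238.555, 523.197, 213.976] pointing down, gripper open.
Joint ranges: [-177.97, 177.97], [-48.28, 115.42], [12.27, 149.76], [-77.06, 257.06], [2.81, 150.46], [-146.56, 146.56]. Speed limits (degrees/s): [147.25, 147.25, 180, 180, 180, 180].

### API

Orientations are given as [roll, pitch, yaw] about the fixed x, y, z axes, in that order (R = Rz(yaw) Ry(pitch) Rx(roll)).
In Python, from workcell import env, grab_frame, camera_params, spotter gives the robot as it stands. The module is installed in compiled form; this text tells all that it offers.
- The arm moves only by the shell command python3 -m jog 'ROWS' [FORCE]. ROWS is text: rows parted by semicolons, each of 7 numbers parted by spaces: the turn, a rotation vector about the world's x, y, z in units of 5 degrees (1.0 is 5 degrees), then the shift along the world's x, y, z in units of 25 mm (1.0 is 25 mm), then the opening, from 0 (shut) to 1 (fully open). A call has 1 to 5 rows; each row is the pose to reach, as a shift and turn from the pose commanded when the call began; what a row does not reach only later rows make up. A row lasts 1/8 s, in which the tool goes at most 62.5 mm and 10.7 degrees, less where a joint would pass 70% of its speed; a pose out of reach is approached as far as the arm can. A call with a gripper value outside its range is refused whole. The fingers move at their own pace and stop on an object; FORCE is the grip in N (left out, the last holds). Time passes only in rows, so rows that repeat a pose let the fingers close. It gives the time, the measured TCP pose, the force and the opening at its end, in the units of the state.
- env.state(): the state, without advancing time (a new reading comes with each control period).
- grab_frame(name): name is "scene" or "side" or "wrist"; returns the picture (384x512x3 uint8, red, green, blue); there is no depth.
- camera_params(name): a dict with "K" (3x3 intrinsics, pixels), "rvec" (rotation vector, rad) and "tvec" (3), from world to camera coordinates, as OpenCV has them. Camera axes: x right, y down, z forward; pixel columns grow to the right and rows downward; lengths in mm; the calibration is good to about 2 mm. A picture is of the moment at which its call begins: read the wrist's pose just before it. camera_params takes no time and is no camera call; for the wrist camera it gives the pose at the moment of the call.
- env.job_done(): hands the job in, once; it reports no verdict.
Trained networks look in the newest picture that a camera, given by its name, has taken for a name from the list of things; names that differ only in an ending like _2 or _b are one class to them, and where a whole thing is asked for, a point or a joint stands for the part that bears it (a point fixed in the world has none). Each returns a list of dicts, best first, with "conf" (0 to 1); they miss things now and then, are a little off and sometimes report something else, mostly with a low value. They report only what shows in the picture. A call takes as long as a camera call.
- spotter.look_for(query, camera): "box" ([left, top, width, height] in pixels, round what is visible of it).
- spotter.trace(query, camera): "region" (384x512 bool, what is visible of it) and "box" ([left, top, width, height] in pixels, round what is visible of it).
The state is a dict: "time_s": time; "qpos": joint angles; "qvel": joint speeds; "effort": joint torques, N m; "ee_pos": TCP position; "ee_rot": TCP orientation; "force": force on the tool from outside, world axes, zero at the start; "torque": the same for the moment, N m; "gripper_width": finger opening in mm.
Only numpy, scipy, OpenCV 4.12 (cv2) and the standard library are available. Lean on these libraries where they do the work, as an engineer would, in place of code of your own. Each camera call takes 0.05 s, during which the arm holds its last target. There are 200 camera calls.

## Working session

There is one attempt and no reset: what is moved stays moved. The work goes in short steps, Python scripts to look and compute and a shell command to move; the robot and the scene stay as the last step left them, time stands still between calls to the robot, and variables do not carry over. Pictures are saved under pics/ and viewed, about 8 in all and at most 12, crops included, and the job is handed in when it is done.

```bash
mkdir -p pics; cat > h.py <<'E'
import numpy as np, cv2
from workcell import env, grab_frame, camera_params, spotter
def ray(cam,uv,z):
    p=camera_params(cam);R=cv2.Rodrigues(np.array(p["rvec"],float))[0];t=np.array(p["tvec"],float).ravel()
    d=R.T@np.linalg.inv(np.array(p["K"]))@np.array([uv[0],uv[1],1.]);c=-R.T@t
    return (c+d*(z-c[2])/d[2])
def proj(cam,P):
    p=camera_params(cam)
    return cv2.projectPoints(np.array(P,float).reshape(-1,3),np.array(p["rvec"],float),np.array(p["tvec"],float),np.array(p["K"],float),None)[0].reshape(-1,2)
def save(cam,name,s=1.5):
    im=grab_frame(cam);cv2.imwrite("pics/"+name,cv2.resize(im[:,:,::-1],None,fx=s,fy=s,interpolation=cv2.INTER_CUBIC));return im
E
python3 - <<'E'
from h import *
a=grab_frame("scene");b=grab_frame("side")
for n,i in(("scene",a),("side",b)): cv2.imwrite(f"pics/{n}0.png",cv2.resize(i[:,:,::-1],None,fx=1.5,fy=1.5))
for c in("scene","side"):
    p=camera_params(c);R=cv2.Rodrigues(np.array(p["rvec"],float))[0];print(c,-R.T@np.array(p["tvec"]).ravel())
    for q in("crate","crate_box","dock"):
        r=spotter.look_for(q,c);print(q,[(x["box"],round(x["conf"],2)) for x in r[:2]])
print(env.state())
E
```

```text
scene [-736.97331888 -111.04008051 1171.05983603]
crate [([240.5, 151.4, 63.8, 84.3], 0.6)]
crate_box [([251.2, 149.1, 46.9, 69.6], 0.73)]
dock [([203.4, 165.4, 49.7, 21.8], 0.67)]
side [ 621.51232757 1481.41669027  715.60081895]
crate [([251.8, 111.4, 51.8, 99.2], 0.6)]
crate_box [([260.4, 105.7, 27.2, 94.7], 0.58), ([238.3, 156.1, 21.2, 10.0], 0.4)]
dock [([180.5, 190.8, 51.4, 52.0], 0.57)]
{'time_s': 0.4, 'qpos': array([ 6.43426135e+01,  1.83188469e+01,  8.96499936e+01,  2.24215417e-03,
        7.20442036e+01, -1.14634663e+00]), 'qvel': array([-0.08339155,  0.02827437, -0.05701274, -0.04003908,  0.00518803,
        0.03697259]), 'effort': array([ 1.48639061e-03, -4.11889672e+01, -2.31917274e+01,  7.29362201e-02,
        3.98391439e-02, -2.44029565e-05]), 'ee_pos': array([238.51132403, 523.12309495, 213.83160963]), 'ee_rot': array([-1.79987001e+02, -2.39332719e-03,  1.55488268e+02]), 'force': array([-0.61824676,  0.01434778, -0.63143063]), 'torque': array([-0.01772546,  0.03826745,  0.02658444]), 'gripper_width': 90.8076914236259}
```

View pics/scene0.png

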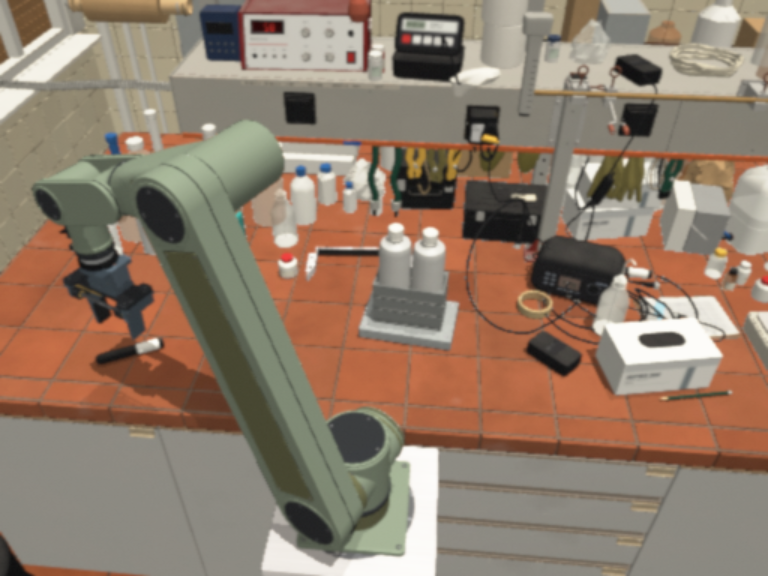

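View pics/side0.png

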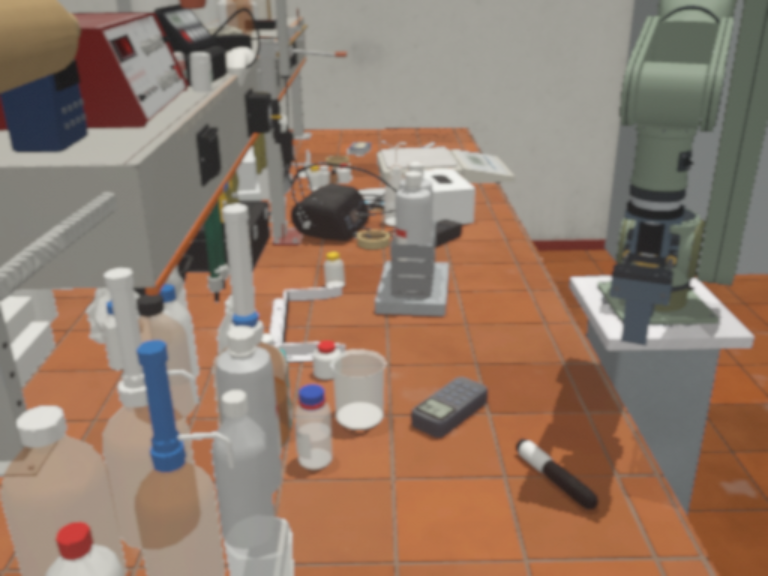

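Scene: crate board at about (360–460, 295–343) in the scaled picture. The dock is behind it to the left: stop at (318–378, 251), left rail at (311, 265). In the side view the dock is at (270–340, 290–358). I'll take enlarged crops of both views in one picture.

```bash
python3 - <<'E'
from h import *
a=grab_frame("scene");b=grab_frame("side")
A=cv2.resize(a[145:235,190:310,::-1],None,fx=5,fy=5,interpolation=cv2.INTER_CUBIC)[:, :400*5]
B=cv2.resize(b[165:250,170:310,::-1],None,fx=5,fy=5,interpolation=cv2.INTER_CUBIC)
cv2.imwrite("pics/a1.png",A);cv2.imwrite("pics/b1.png",B)
for q in("dock","crate","crate_box"):
    for c,i in(("scene",a),("side",b)):
        r=spotter.trace(q,c)
        if r:
            m=r[0]["region"].astype(np.uint8);cs=max(cv2.findContours(m,0,1)[0],key=cv2.contourArea)
            print(q,c,r[0]["conf"],cv2.approxPolyDP(cs,1.5,True).reshape(-1,2).tolist())
E
```

```text
dock scene 0.82 [[206, 182], [213, 168], [239, 168], [247, 170], [252, 168], [249, 165], [214, 165], [207, 171]]
dock side 0.93 [[226, 190], [190, 192], [189, 197], [183, 200], [181, 223], [183, 229], [191, 235], [193, 240], [208, 239], [212, 229], [209, 227], [205, 229], [192, 229], [190, 227], [192, 202], [194, 200], [211, 200], [226, 197]]
crate scene 0.82 [[261, 149], [253, 163], [253, 178], [239, 222], [241, 224], [298, 232], [302, 223], [305, 203], [297, 199], [298, 182], [296, 180], [295, 163], [289, 153], [284, 153], [275, 165], [268, 155], [268, 151]]
crate side 0.74 [[274, 108], [264, 129], [264, 152], [261, 160], [261, 172], [256, 179], [250, 206], [252, 208], [295, 209], [297, 206], [299, 177], [292, 176], [289, 173], [290, 147], [288, 145], [288, 124], [282, 118], [282, 109]]
crate_box scene 0.81 [[260, 149], [252, 165], [252, 179], [249, 185], [249, 213], [292, 220], [298, 198], [296, 164], [288, 152], [284, 152], [282, 158], [274, 164], [268, 155], [268, 151]]
crate_box side 0.57 [[274, 108], [264, 129], [261, 195], [287, 197], [290, 183], [288, 121], [283, 117], [281, 108]]
```

View pics/a1.png

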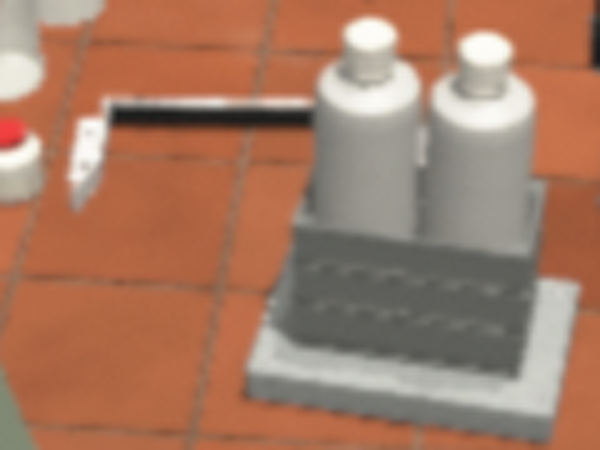

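View pics/b1.png

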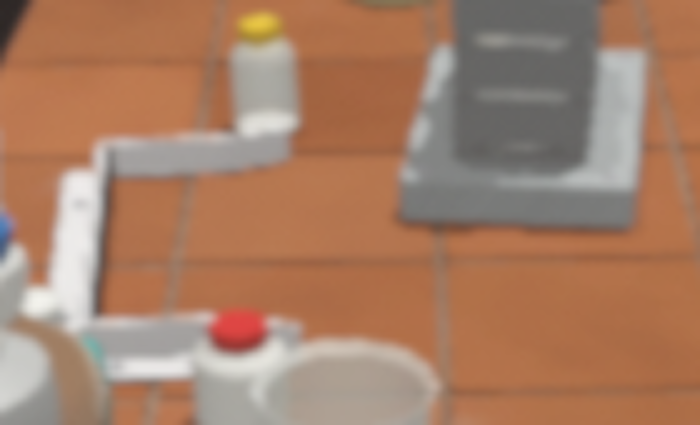

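```bash
cat > fit.py <<'E'
from h import *
from scipy.optimize import least_squares
def px(c,u,v):
    o={"scene":(190,145),"side":(170,165)}[c];return [o[0]+(u+.5)/5-.5,o[1]+(v+.5)/5-.5]
def T(p,L):
    a=np.radians(p[2]);L=np.array(L,float);return np.c_[p[0]+L[:,0]*np.cos(a)-L[:,1]*np.sin(a),p[1]+L[:,0]*np.sin(a)+L[:,1]*np.cos(a),L[:,2]]
def fit(pts,p0):
    def f(p):
        return np.concatenate([(proj(c,T(p,[L]))[0]-px(c,*uv)) for c,L,uv in pts])
    r=least_squares(f,p0,loss="soft_l1",x_scale=[10,10,1]);print(r.x.round(1));print((f(r.x)*5).reshape(-1,2).round(0).tolist());return r.x
if __name__=="__main__":
    cr=[("scene",(-77,117,0),(247,397)),("scene",(-77,117,32),(247,368)),("scene",(-77,-117,32),(549,416)),("scene",(-77,-117,0),(549,440)),("scene",(77,-117,32),(580,285)),
    ("side",(77,117,32),(402,188)),("side",(77,117,0),(402,222)),("side",(-77,117,32),(638,192)),("side",(-77,117,0),(632,228)),("side",(-77,-117,32),(648,50)),("side",(77,-117,32),(437,47))]
    c=fit(cr,[450,-50,0])
    dk=[("side",(77,-127,0),(105,178)),("side",(77,-127,26),(104,143)),("side",(-43,-142,0),(290,158)),("side",(-43,-142,26),(290,133)),("scene",(77,127,0),(108,125)),("scene",(77,127,26),(108,108)),("scene",(-43,142,0),(78,210)),("side",(-43,142,26),(300,325))]
    d=fit(dk,[650,0,0])
    a=np.radians(d[2]);R=np.array([[np.cos(a),np.sin(a)],[-np.sin(a),np.cos(a)]]);print("crate in dock",R@(c[:2]-d[:2]),c[2]-d[2])
E
python3 fit.py; python3 - <<'E'
from h import *
for q,z in(("red_jar",60),("yellow_vial",0),("pocket_meter",0),("brick",0),("tape",0),("beaker",0)):
    for c in("scene","side"):
        grab_frame(c)
        r=spotter.look_for(q,c)
        if r:
            b=r[0]["box"];print(q,c,round(r[0]["conf"],2),ray(c,(b[0]+b[2]/2,b[1]+b[3]),0).round(0))
E
```

```text
[534.8 -74.9  -7.1]
[[-3.0, 2.0], [-4.0, 0.0], [4.0, -1.0], [1.0, 6.0], [-1.0, -4.0], [-2.0, -10.0], [-2.0, 0.0], [-1.0, -5.0], [4.0, 4.0], [-1.0, -0.0], [1.0, -4.0]]
[737.7  77.2   3.9]
[[6.0, -0.0], [5.0, 0.0], [-4.0, 3.0], [-5.0, -6.0], [0.0, 1.0], [-1.0, -5.0], [-1.0, 2.0], [-1.0, -1.0]]
crate in dock [-212.82868003 -137.88753061] -11.030807440208994
red_jar scene 0.57 [676. 263.   0.]
red_jar side 0.83 [717. 277.   0.]
yellow_vial side 0.48 [ 717. -113.    0.]
pocket_meter side 0.8 [505. 485.   0.]
brick scene 0.64 [707. 115.   0.]
brick side 0.75 [ 423. -383.    0.]
tape scene 0.64 [ 579. -404.    0.]
tape side 0.7 [ 624. -366.    0.]
beaker scene 0.64 [ 585. -404.    0.]
beaker side 0.95 [650. 460.   0.]
```

Both fits come out within about a pixel. In the dock frame the crate must go +213 mm in x, +138 mm in y and turn +11°. I'll push first on its -y edge with the open fingers as a two-point contact, then on its front edge. The arm goes round the robot side of the crate.

```bash
python3 -m jog '0 0 -2 0.8 -2.5 0 1;0 0 -4 1.6 -5 0 1;0 0 -6 2.4 -7.5 0 1;0 0 -8 3 -10 0 1;0 0 -10 3.4 -12 0 1'; python3 -m jog '0 0 -1 0 -2.5 0 1;0 0 -2 0 -5 0 1;0 0 -3 0 -7.5 0 1;0 0 -4 0 -10 0 1;0 0 -4.5 0.4 -12.5 0 1'; python3 - <<'E'
from h import *
s=env.state();print(s["ee_pos"],s["ee_rot"],s["qpos"])
grab_frame("scene")
for q in("brick","tape","pocket_meter"):
  for r in spotter.look_for(q,"scene")[:3]: b=r["box"];print(q,r["conf"],b,ray("scene",(b[0]+b[2]/2,b[1]+b[3]/2),18))
grab_frame("side")
for q in("brick","tape"):
  for r in spotter.look_for(q,"side")[:3]: b=r["box"];print(q,r["conf"],b,ray("side",(b[0]+b[2]/2,b[1]+b[3]/2),18))
print(ray("scene",(370,235),19))
E
```

```text
time_s: 2.62
ee_pos: [323.9, 221.4, 214.2]
ee_rot: [179.9, 0.0, 105.2]
force: [1.7, -0.2, 0.0]
gripper_width: 91.3
time_s: 3.25
ee_pos: [332.9, -90.4, 214.5]
ee_rot: [179.9, -0.0, 82.9]
force: [1.0, 0.1, -0.3]
gripper_width: 91.5
[332.92018863 -90.39449991 214.52148081] [ 1.79878883e+02 -5.86564133e-03  8.28677303e+01] [-1.71271644e+01 -3.13999952e+00  1.15360883e+02  2.89720702e-02
  6.76608585e+01 -1.00058728e+01]
brick 0.78 [351.2, 220.1, 36.3, 28.2] [ 447.20037169 -434.16494116   18.        ]
brick 0.44 [239.2, 149.8, 65.4, 85.9] [651.14343492 -66.44349644  18.        ]
tape 0.65 [347.0, 195.8, 22.4, 16.4] [ 612.98481487 -409.24983056   18.        ]
pocket_meter 0.97 [129.1, 195.8, 32.9, 29.3] [498.83452546 416.03113453  18.        ]
pocket_meter 0.64 [352.1, 220.1, 37.2, 27.5] [ 449.47807494 -439.27805042   18.        ]
brick 0.76 [287.5, 146.5, 20.4, 18.4] [ 425.89054959 -419.86870959   18.        ]
brick 0.72 [262.1, 108.6, 28.4, 89.4] [ 512.1378918  -452.76055508   18.        ]
tape 0.69 [238.6, 152.0, 22.8, 13.5] [ 622.1295295  -392.51332707   18.        ]
[ 442.23660476 -435.77946325   19.        ]
```

```bash
python3 -m jog '0 0 0 1.6 -3.3 0 1;0 0 0 3.5 -6 0 1;0 0 0 5.5 -6.6 0 1;0 0 0 7.2 -6.6 0 1;0 0 0 7.2 -6.6 0 1'; python3 -m jog '1 -0.12 0 0 0 -2 1;2 -0.25 0 0 0 -4 1;3 -0.37 0 0 0 -6 1;3 -0.37 0 0 0 -7.6 1;3 -0.37 0 0 0 -8 1'; python3 - <<'E'
from h import *
print(env.state()["ee_pos"],env.state()["ee_rot"],env.state()["force"])
save("wrist","w1.png",1); save("side","s1.png",1)
i=np.hstack([cv2.imread("pics/w1.png")[:, 56:456],cv2.imread("pics/s1.png")[80:280,180:380].repeat(2,0).repeat(2,1)[:384]]);cv2.imwrite("pics/ws.png",i)
E
```

```text
time_s: 4.22
ee_pos: [517.3, -252.0, 212.7]
ee_rot: [180.0, -0.0, 83.3]
force: [-0.1, 0.7, -0.9]
gripper_width: 90.8
time_s: 4.85
ee_pos: [511.8, -250.5, 12.0]
ee_rot: [-179.7, -15.3, 83.1]
force: [0.3, 0.1, 0.5]
gripper_width: 91.0
[ 511.84202618 -250.49043807   11.9880979 ] [-179.69592387  -15.27658081   83.06824895] [0.30443225 0.05439227 0.47210662]
```

View pics/ws.png

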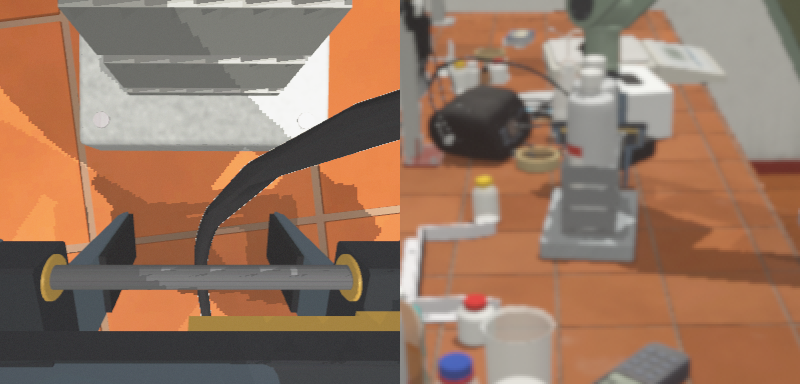

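The wrist view shows the fingers centred on the -y board edge and square to it, about 44 mm off. Pushing slowly in +y with a gradual turn.

```bash
python3 -m jog '0 0 0 0.1 0.6 0 1;0 0 0 0.15 1.1 0 1;0 0 0 0.2 1.5 0 1;0 0 0 0.2 1.7 0 1;0 0 0.05 0.25 1.9 0 1'; python3 -m jog '0 0 0.12 0.05 0.3 0 1;0 0 0.28 0.12 0.7 0 1;0 0 0.44 0.19 1.1 0 1;0 0 0.6 0.26 1.5 0 1;0 0 0.75 0.33 1.9 0 1';  python3 -m jog '0 0 0.16 0.07 0.4 0 1;0 0 0.32 0.14 0.8 0 1;0 0 0.48 0.21 1.2 0 1;0 0 0.64 0.28 1.6 0 1;0 0 0.8 0.34 1.9 0 1'; python3 - <<'E'
from h import *
cv2.imwrite("pics/w2.png",np.hstack([grab_frame("wrist")[:,56:456,::-1],cv2.resize(grab_frame("side")[110:270,170:330,::-1],(384,384),interpolation=cv2.INTER_CUBIC)]))
E
```

```text
time_s: 5.58
ee_pos: [519.9, -207.6, 14.3]
ee_rot: [179.9, -14.9, 83.3]
force: [-2.1, -8.5, 3.3]
gripper_width: 91.5
time_s: 6.2
ee_pos: [529.7, -161.7, 14.4]
ee_rot: [179.7, -14.8, 87.1]
force: [-0.9, -8.7, 0.8]
gripper_width: 91.1
time_s: 6.82
ee_pos: [538.3, -113.9, 14.4]
ee_rot: [179.7, -14.8, 91.1]
force: [0.0, -8.7, 1.1]
gripper_width: 91.2
```

View pics/w2.png

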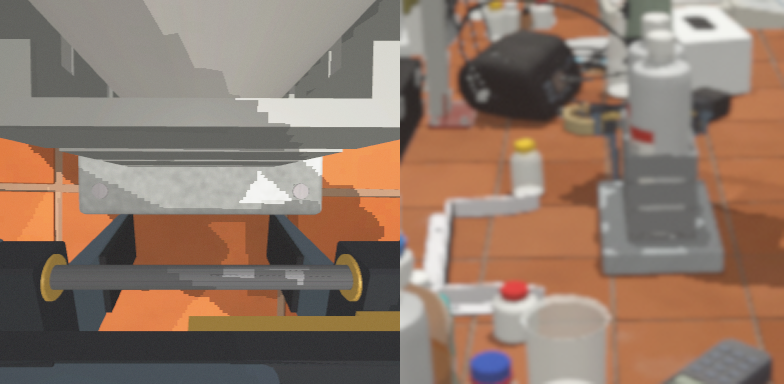

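```bash
python3 -m jog '0 0 0.16 0.05 0.4 0 1;0 0 0.32 0.1 0.8 0 1;0 0 0.48 0.15 1.2 0 1;0 0 0.62 0.18 1.5 0 1;0 0 0.62 0.18 1.5 0 1'; python3 - <<'E'
from h import *
s=env.state();print(s["ee_pos"],s["ee_rot"])
a=grab_frame("scene")[145:235,190:310,::-1];b=grab_frame("side")[165:235,170:280,::-1]
cv2.imwrite("pics/c3.png",np.vstack([cv2.resize(np.ascontiguousarray(x),None,fx=k,fy=k,interpolation=cv2.INTER_CUBIC)[:,:440] if 0 else cv2.resize(np.ascontiguousarray(x),None,fx=k,fy=k,interpolation=cv2.INTER_CUBIC) for x,k in((a[20:90,5:115],4),(b,4))]))
E
```

```text
time_s: 7.55
ee_pos: [542.9, -75.2, 14.4]
ee_rot: [179.7, -14.9, 94.1]
force: [1.4, -4.5, 0.3]
gripper_width: 90.9
[542.88255104 -75.21118145  14.36126705] [179.74624731 -14.89287664  94.1385708 ]
```

View pics/c3.png

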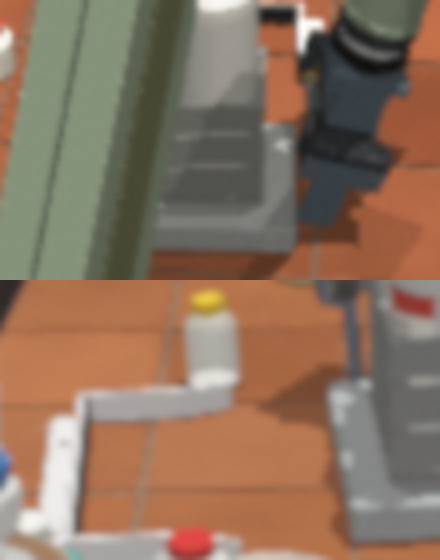

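```bash
python3 -m jog '0 0 0 0 0.2 0 1;0 0 0 0 -1 0 1;0 0 0 0 -2.5 1 1;-2 -0.14 0 0 -3 3.5 1;-3 -0.21 0 0 -3 6 1'; python3 -m jog '0 0 -2 -1.6 0 0 1;0 0 -4 -3.2 0 0 1;0 0 -6 -4.8 0 0 1;0 0 -8 -6.4 0 0 1;0 0 -10 -7.4 0 0 1';python3 - <<'E'
from h import *
s=env.state();print(s["ee_pos"],s["ee_rot"],s["qpos"])
a=grab_frame("scene");b=grab_frame("side")
f=lambda x:cv2.resize(np.ascontiguousarray(x[:,:,::-1]),None,fx=5,fy=5,interpolation=cv2.INTER_CUBIC)
cv2.imwrite("pics/c4.png",np.vstack([f(a[165:225,190:310]),f(b[175:235,170:290])]))
E
```

```text
time_s: 8.28
ee_pos: [540.3, -149.1, 164.1]
ee_rot: [-179.9, 0.1, 94.0]
force: [0.8, 0.1, -1.1]
gripper_width: 91.2
time_s: 8.9
ee_pos: [353.6, -147.8, 162.5]
ee_rot: [-179.9, -0.1, 43.7]
force: [-0.2, -0.4, 0.2]
gripper_width: 91.1
[ 353.5773312  -147.80614669  162.52500437] [-1.79882479e+02 -5.85511569e-02  4.37236881e+01] [-2.44918877e+01  3.55069979e+00  1.16853665e+02  1.13506123e-01
  5.96830842e+01  2.17269934e+01]
```

View pics/c4.png

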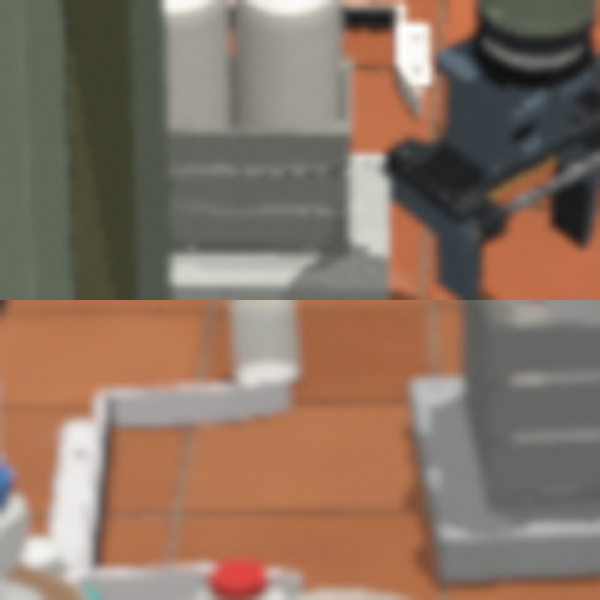

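```bash
python3 - <<'E'
from fit import *
c=fit([("scene",(77,-117,32),(387,253)),("side",(77,117,32),(441,283)),("side",(77,117,0),(444,331)),("side",(77,-117,32),(411,132))],[534,62,4])
d=fit([("side",(77,-127,0),(105,178)),("side",(77,-127,26),(104,143)),("side",(-43,-142,0),(290,158)),("side",(-43,-142,26),(290,133)),("scene",(77,127,0),(108,125)),("scene",(77,127,26),(108,108)),("scene",(-43,142,0),(78,210)),("side",(-43,142,26),(300,325)),("scene",(77,-127,0),(395,128)),("scene",(77,-127,26),(397,110)),("scene",(-43,-142,0),(417,215))],[737,77,4])
a=np.radians(d[2]);R=np.array([[np.cos(a),np.sin(a)],[-np.sin(a),np.cos(a)]]);print("crate in dock",R@(c[:2]-d[:2]),c[2]-d[2])
E
```

```text
[532.5  61.4   4.1]
[[2.0, -0.0], [1.0, 4.0], [-1.0, 3.0], [-0.0, -5.0]]
[737.8  77.2   4. ]
[[6.0, 0.0], [4.0, 0.0], [-4.0, 3.0], [-6.0, -6.0], [0.0, 1.0], [-2.0, -5.0], [-1.0, 2.0], [-0.0, -1.0], [1.0, 2.0], [0.0, -4.0], [-1.0, 2.0]]
crate in dock [-205.93303831   -1.43655284] 0.08071511739913007
```

The crate is now 206 mm out along the dock axis, about 1 mm off centre and square to it. Going to its front edge.

```bash
python3 -m jog '0 0 -1.6 0 1.6 0 1;0 0 -3.2 0 3.2 0 1;0 0 -4.8 0 4.8 0 1;0 0 -6.4 0.5 6.4 0 1;0 0 -7.95 1.4 8 0 1'; python3 -m jog '0.07 -1 0 0 0 -1.8 1;0.14 -2 0 0 0 -3.6 1;0.2 -3 0 0 0 -5 1;0.2 -3 0 0 0 -5.95 1;0.2 -3 0 0 0 -5.95 1'; python3 - <<'E'
from h import *
s=env.state();print(s["ee_pos"],s["ee_rot"],s["qpos"])
a=np.radians(4.0);v=s["ee_pos"][:2]-np.array([532.5,61.4]);print("in crate",v@[np.cos(a),np.sin(a)],v@[-np.sin(a),np.cos(a)])
E
```

```text
time_s: 9.62
ee_pos: [391.7, 53.4, 163.0]
ee_rot: [-180.0, -0.1, 4.3]
force: [0.5, -0.9, -0.5]
gripper_width: 91.3
time_s: 10.25
ee_pos: [390.4, 51.7, 12.6]
ee_rot: [179.8, -14.9, 4.5]
force: [0.3, 0.7, 0.2]
gripper_width: 91.3
[390.37299979  51.72084872  12.62174899] [179.84628166 -14.87460256   4.47848505] [  6.43227216  13.04702631 138.87660461  -2.86330605  13.2310348
  94.67583628]
in crate -142.4559694425702 0.2587050072326601
```

```bash
python3 -m jog '0 0 0 0.6 0.04 0 1;0 0 -0.1 1.1 0.08 0 1;0 0 -0.1 1.5 0.1 0 1;0 0 -0.1 1.7 0.12 0 1;0 0 -0.1 1.9 0.13 0 1'; python3 -m jog '0 0 0 0.3 0.02 0 1;0 0 0 0.7 0.05 0 1;0 0 0 1.1 0.08 0 1;0 0 0 1.5 0.1 0 1;0 0 0 1.9 0.13 0 1'; python3 -m jog '0 0 0 0.4 0.03 0 1;0 0 0 0.8 0.06 0 1;0 0 0 1.2 0.08 0 1;0 0 0 1.6 0.11 0 1;0 0 0 1.7 0.12 0 1'; python3 - <<'E'
from h import *
s=env.state();print(s["ee_pos"],s["ee_rot"],s["force"])
a=grab_frame("scene");b=grab_frame("side")
f=lambda x:cv2.resize(np.ascontiguousarray(x[:,:,::-1]),None,fx=5,fy=5,interpolation=cv2.INTER_CUBIC)
cv2.imwrite("pics/c5.png",np.vstack([f(a[155:215,190:310]),f(b[185:245,170:290])]))
E
```

```text
time_s: 10.88
ee_pos: [438.6, 54.7, 14.1]
ee_rot: [179.9, -15.1, 3.9]
force: [-0.4, 0.1, 0.1]
gripper_width: 91.1
time_s: 11.5
ee_pos: [479.8, 57.3, 11.6]
ee_rot: [179.8, -14.3, 3.9]
force: [-10.1, -0.7, 3.0]
gripper_width: 90.9
time_s: 12.12
ee_pos: [523.9, 60.5, 11.8]
ee_rot: [179.8, -14.5, 3.9]
force: [-6.9, -0.8, -1.1]
gripper_width: 91.0
[523.9033323   60.47954469  11.82736279] [179.84538036 -14.50635935   3.8552202 ] [-6.9460415  -0.77329322 -1.09354982]
```

View pics/c5.png

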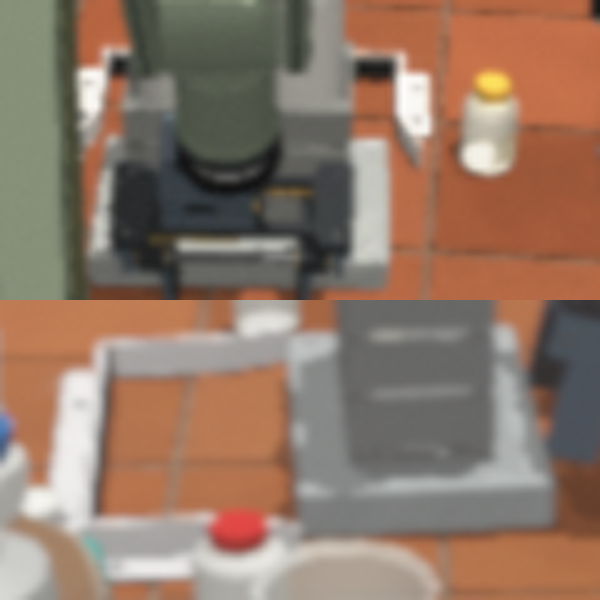

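The crate is entering the flare centred and square, with about 25–30 scaled px either side, and the bystanders are untouched. Pushing on to the stop.

```bash
python3 -m jog '0 0 0 0.3 0.02 0 1;0 0 0 0.7 0.05 0 1;0 0 0 1.1 0.08 0 1;0 0 0 1.5 0.1 0 1;0 0 0 1.9 0.13 0 1'; python3 -m jog '0 0 0 0.4 0.03 0 1;0 0 0 0.8 0.06 0 1;0 0 0 1.2 0.08 0 1;0 0 0 1.6 0.11 0 1;0 0 0 1.9 0.13 0 1'; python3 -m jog '0 0 0 0.2 0.01 0 1;0 0 0 0.4 0.03 0 1;0 0 0 0.5 0.03 0 1;0 0 0 0.6 0.04 0 1;0 0 0 0.7 0.05 0 1'
```

```text
time_s: 12.85
ee_pos: [569.7, 63.6, 11.5]
ee_rot: [179.8, -14.3, 3.9]
force: [-10.8, -1.2, 4.8]
gripper_width: 91.4
time_s: 13.48
ee_pos: [617.9, 66.9, 11.5]
ee_rot: [179.8, -14.4, 3.9]
force: [-10.3, -0.3, 3.5]
gripper_width: 91.5
time_s: 14.1
ee_pos: [634.8, 68.1, 11.5]
ee_rot: [179.8, -14.3, 3.9]
force: [-10.8, -1.2, 4.6]
gripper_width: 91.5
```

```bash
python3 -m jog '0 0 0 0.1 0.01 0 1;0 0 0 0.2 0.02 0 1;0 0 0 0.3 0.02 0 1'; python3 -m jog '0 0 0 0.08 0.01 0 1;0 0 0 0.16 0.01 0 1'; python3 -m jog '0 0 0 0.08 0.01 0 1;0 0 0 0.16 0.01 0 1'
```

```text
time_s: 14.48
ee_pos: [642.3, 68.7, 11.5]
ee_rot: [179.9, -14.3, 3.9]
force: [-10.2, -0.3, 5.2]
gripper_width: 91.3
time_s: 14.72
ee_pos: [642.7, 68.7, 11.3]
ee_rot: [179.8, -13.9, 3.9]
force: [-24.3, -1.3, 18.6]
gripper_width: 91.0
time_s: 14.98
ee_pos: [642.9, 68.8, 11.2]
ee_rot: [179.8, -13.5, 3.9]
force: [-34.2, -1.3, 25.3]
gripper_width: 90.9
```

The force rises from 10 to 34 N with no further advance, so the crate is against the stop. Backing off to look.

```bash
python3 -m jog '0 0 0 -0.3 -0.02 0 1;0 0 0 -1 -0.07 0 1;0 0 0 -2.5 -0.17 0 1;0 0 0 -4.5 -0.3 0.5 1;0 0 0 -6.5 -0.45 1.5 1'; python3 -m jog '0 0 0 -1 -2 2 1;0 0 0 -2 -4 4 1;0 0 0 -2 -6 5 1;0 0 0 -2 -8 5 1;0 0 0 -2 -10 5 1'; python3 - <<'E'
from h import *
a=grab_frame("scene");b=grab_frame("side")
f=lambda x:cv2.resize(np.ascontiguousarray(x[:,:,::-1]),None,fx=5,fy=5,interpolation=cv2.INTER_CUBIC)
cv2.imwrite("pics/c6.png",np.vstack([f(a[145:205,190:310]),f(b[185:245,170:290])]))
for q in("red_jar","yellow_vial","pocket_meter","brick","tape","beaker"):
    r=spotter.look_for(q,"side");b=r[0]["box"] if r else None
    if b:print(q,ray("side",(b[0]+b[2]/2,b[1]+b[3]),0).round(0))
E
```

```text
time_s: 15.6
ee_pos: [491.5, 58.2, 50.7]
ee_rot: [179.9, -14.9, 3.9]
force: [0.6, -0.1, 1.5]
gripper_width: 90.8
time_s: 16.23
ee_pos: [444.0, -193.9, 178.1]
ee_rot: [179.8, -15.3, 3.8]
force: [0.7, 0.5, -0.7]
gripper_width: 91.2
red_jar [715. 293.   0.]
pocket_meter [505. 489.   0.]
brick [ 437. -384.    0.]
tape [ 627. -375.    0.]
beaker [653. 456.   0.]
```

View pics/c6.png

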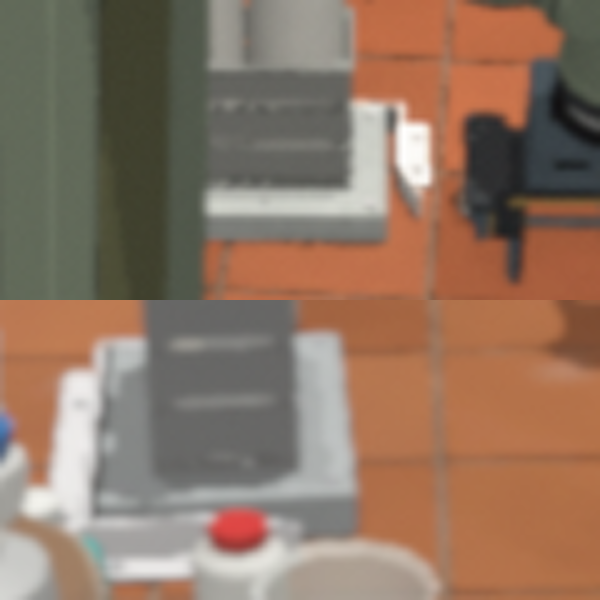

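```bash
python3 -m jog '0 0 0 -1 -2 0.5 1;0 0 0 -2 -4 0.5 1;0 0 0 -3 -6 0.5 1;0 0 0 -4 -8 0.5 1;0 0 0 -4 -8 0.5 1'; python3 - <<'E'
from fit import *
a=grab_frame("scene")
cv2.imwrite("pics/c7.png",cv2.resize(np.ascontiguousarray(a[130:250,190:350,::-1]),None,fx=5,fy=5,interpolation=cv2.INTER_CUBIC))
r=spotter.look_for("yellow_vial","scene");print([(x["box"],x["conf"]) for x in r[:2]])
E
```

```text
time_s: 17.25
ee_pos: [343.3, -393.7, 188.9]
ee_rot: [179.8, -15.1, 3.7]
force: [0.8, 0.6, -0.5]
gripper_width: 91.0
[([281.2, 166.8, 15.1, 23.5], 0.44)]
```

View pics/c7.png

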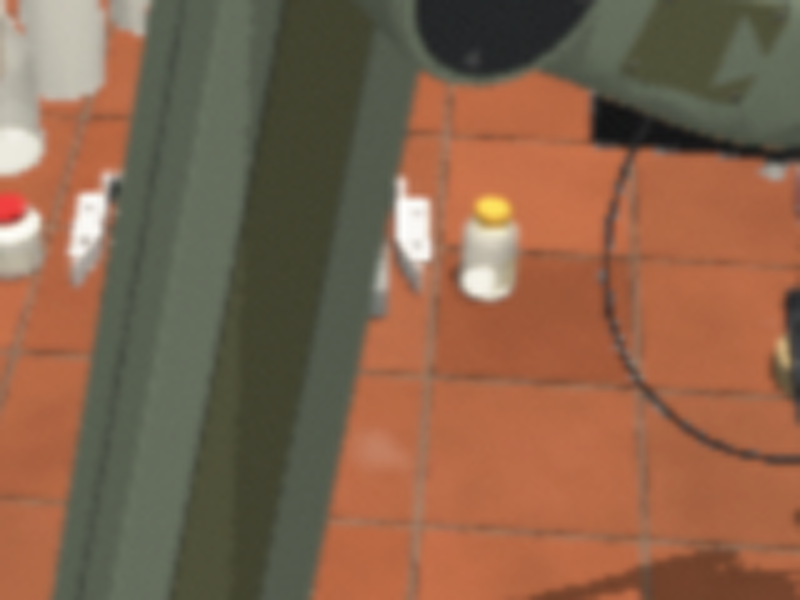

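The vial at (490, 250) and the jar at (15, 235) are where they stood before. The arm is clear of everything, so I'm handing in.

```bash
python3 -c "
from workcell import env
print(env.job_done(), env.state()['time_s'])"
```

```text
the job is handed in; nothing more can be done
the job is handed in; nothing more can be done
```

The crate is in the dock, with its base board against the back stop. I handed the job in at about 17 s of robot time, with the arm clear of everything.

- **How:** I pushed with the two open fingers low on the board's edge (tips about 12–14 mm up). First I pushed the right side across about 138 mm while turning the crate about 11°. Then I pushed the front edge about 206 mm into the dock. Pushing took about 10 N, and it rose to 34 N at the stop with no further advance.
- **Crate:** After the first push, a fit to the pictures put it about 1 mm off centre and square to the dock within 0.1°. After the second push, the last side picture showed no visible gap along the back stop and the crate standing upright between the rails. I judged the final seating by eye and by the force, and made no fresh pose fit there.
- **Bystanders:** The jar and vial are at the same pixels as at the start. The meter, brick, tape and beaker came out within about 14 mm of their first positions, which I take as network scatter because the arm never came near them. The jar's network estimate moved 16 mm, but its pixel position did not.

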